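# Pour a tray of pralines into a carton and close it

### The job

Pick up the steel tray by its grip bar, hold it low over the open carton and tip it so that all four pralines slide in, without touching the pralines with the gripper or letting them fall far, then stand the empty tray upright on the counter again. Close the carton: fold the short inner flap down first, then the longer outer flap over it, both down flat. Leave the spool, the jar and the sign holder where they stand.

Things in the scene. Friction and masses are not known exactly. Their poses are not given: they have to be found in the camera images.
- tray: loose steel scoop tray, 154 long (own x) x 98 wide (y), walls 35 high, 3 thick; the +x end is open (spout), pointing roughly to +y (robot's left) at the start. A grip bar runs over it on a post at the back (-x) end. About 0.32 kg empty. Origin: centre of the underside. Slippery: the pralines slide once it slopes 16 to 25 degrees, run out past 40
- tray_grip (a point): point on the axis of the grip bar over the tray's middle (about the loaded centre of mass), 100 above the tray's underside. The bar is 14 wide (tray y), 22 high, from 84 behind this point (at the post, 10 thick) to 40 ahead of it; 86 clear between tray floor and bar. Axes as the tray's
- tray_spout (a point): middle of the spout's floor edge, 77 ahead (+x) of the tray's origin, at the floor's upper face, 3 above the underside
- carton: open cardboard carton, fixed to the counter left of the tray, empty, 136 (own x, away from the robot) x 156 (y) x 100 high, walls 4. Two top flaps stand open: a short inner one on the near (-x) side, a longer outer one on the far (+x) side; the two y sides have none. Origin: centre of the underside
- inner_flap (a joint): angle of the short inner flap (60 long, 150 wide along the carton's y, 2.5 thick): 0 = closed, level on the carton's rim; 1.57 = upright; starts leaning outward at 1.6 to 1.9 (stop 2.0). A stiff crease: stays where it is left; under 1 N at its edge folds it
- inner_flap_edge (a point): middle of the inner flap's free edge
- inner_flap_hinge (a point): middle of the inner flap's hinge line, on the carton's near top edge, 100 above the counter; x and y axes as the carton's when closed
- outer_flap (a joint): angle of the longer outer flap (100 long, 150 wide, 2.5 thick): 0 = closed, level over the carton and the inner flap's end; 1.57 = upright; starts leaning outward at 1.6 to 1.9 (stop 2.0). Stays where it is left; under 1 N at its edge folds it
- outer_flap_edge (a point): middle of the outer flap's free edge
- outer_flap_hinge (a point): middle of the outer flap's hinge line, on the carton's far top edge, 103 above the counter
- praline1_mid (a point): middle of a loaf-shaped dark praline, 60 x 36 x 30 high, 50 g, one of four alike that start lying in the tray
- praline2_mid (a point): middle of a loaf-shaped dark praline, 60 x 36 x 30 high, 50 g, one of four alike that start lying in the tray
- praline3_mid (a point): middle of a loaf-shaped dark praline, 60 x 36 x 30 high, 50 g, one of four alike that start lying in the tray
- praline4_mid (a point): middle of a loaf-shaped dark praline, 60 x 36 x 30 high, 50 g, one of four alike that start lying in the tray
- spool: bystander: empty wooden ribbon spool, 68 across, 50 high, standing; origin at the centre of its underside
- jar: bystander: amber glass jar with steel cap, 68 across, 105 high; origin at the centre of its underside
- card_holder: bystander: clear sign holder with a blank card, 55 x 100 x 64 high; origin at the centre of its underside
Things that resemble listed ones, but are neither listed nor needed, are in the scene too. What is shaped like the part that bears praline2_mid but blue or pink is not meant.

How it is judged:
On the way, in this order (a step that is already met when the one before it is completed fails the run):
1. all four pralines lie in the carton, both flaps still open (x of praline1_mid in the frame of carton between -0.066 and 0.066 m and y of praline1_mid in the frame of carton between -0.076 and 0.076 m and z of praline1_mid in the frame of carton between 0 and 0.098 m and x of praline2_mid in the frame of carton between -0.066 and 0.066 m and y of praline2_mid in the frame of carton between -0.076 and 0.076 m and z of praline2_mid in the frame of carton between 0 and 0.098 m and x of praline3_mid in the frame of carton between -0.066 and 0.066 m and y of praline3_mid in the frame of carton between -0.076 and 0.076 m and z of praline3_mid in the frame of carton between 0 and 0.098 m and x of praline4_mid in the frame of carton between -0.066 and 0.066 m and y of praline4_mid in the frame of carton between -0.076 and 0.076 m and z of praline4_mid in the frame of carton between 0 and 0.098 m and value of joint each of inner_flap, outer_flap above 0.8 rad), for 0.2 s.
2. the inner flap is folded flat while the outer one is still open (value of joint inner_flap below 0.15 rad and value of joint outer_flap above 0.6 rad), for 0.2 s.
3. the outer flap is folded flat over it (value of joint each of inner_flap, outer_flap below 0.15 rad), for 0.2 s.
At the end, for the whole second after the job is handed in: all four pralines are inside the carton, both flaps are within 0.15 rad of flat, and the empty tray stands upright (within 0.1 rad) and still on the counter, released (all of step 3 and x of praline1_mid in the frame of carton between -0.066 and 0.066 m and y of praline1_mid in the frame of carton between -0.076 and 0.076 m and z of praline1_mid in the frame of carton between 0 and 0.098 m and x of praline2_mid in the frame of carton between -0.066 and 0.066 m and y of praline2_mid in the frame of carton between -0.076 and 0.076 m and z of praline2_mid in the frame of carton between 0 and 0.098 m and x of praline3_mid in the frame of carton between -0.066 and 0.066 m and y of praline3_mid in the frame of carton between -0.076 and 0.076 m and z of praline3_mid in the frame of carton between 0 and 0.098 m and x of praline4_mid in the frame of carton between -0.066 and 0.066 m and y of praline4_mid in the frame of carton between -0.076 and 0.076 m and z of praline4_mid in the frame of carton between 0 and 0.098 m and angle between tray's own z axis and vertical below 0.1 rad and height (world z) of tray below 0.01 m and linear speed of tray below 0.02 m/s); the robot touches nothing.
It fails at once if the gripper or arm touches a praline (over 0.5 N) (contact force between any of the fingers, the arm and praline1 above 0.5 N or contact force between any of the fingers, the arm and praline2 above 0.5 N or contact force between any of the fingers, the arm and praline3 above 0.5 N or contact force between any of the fingers, the arm and praline4 above 0.5 N).
It fails at once if a praline falls far (faster than 2.2 m/s, a drop of about 25 cm) (linear speed of any of praline1, praline2, praline3, praline4 above 2.2 m/s).
It fails at once if the spool, jar or sign holder is moved by more than 30 mm (distance of any of spool, jar, card_holder from where it was at the start of the episode above 0.03 m).
It also fails if it takes over 69 s, if anything falls off the work surface, if the arm or the gripper's body presses on something with over 40 N, if the wrist force passes 120 N, or if a joint passes its speed limit or range.

### The arm

A 6-joint arm with a two-finger parallel gripper is mounted at the origin on the work surface. World frame = base frame: x ahead of the robot, y to its left, z up, the work surface at z = 0. Lengths are in m, angles in rad, forces in N, time in s.
With the tool pointing down it reaches from about 0.25 to 0.775 m from the base axis. Payload 4 kg.
Tool frame: the origin (TCP) lies at the very end of the fingers, on their centre line; the grasp point (between the pads) lies 19 mm behind it (robot.tcp_to_grasp is the distance from the TCP to the grasp point, in m); z points along the fingers, y is the line along which they close (so a half turn about z gives the same grasp; the last joint's range is limited). The gripper opens to 94 mm and grips with 3 to 60 N. Pads are 16 mm wide; open, the fingers measure 119 mm over their backs; the gripper's body (75 mm by 177 mm) begins 78 mm behind the grasp point.
Start: joints at [1.174, 0.087, 1.371, -0, 1.684, -0.103], TCP at [0.159, 0.526, 0.206] pointing down, gripper open.
Joint ranges: [-3.1, 3.1], [-0.76, 2.03], [0.27, 2.55], [-1.08, 4.22], [0.17, 2.65], [-2.57, 2.57]. Speed limits (rad/s): [2.79, 2.79, 3.14, 3.14, 3.14, 3.14].

### API

Orientations are given as a unit quaternion [w, x, y, z].
In Python, from cell import sensors, get_image, robot gives the robot as it stands.
- The arm moves only by the tool jog_arm, never from a script. Its argument "deltas" is a list of rows, each a list of 5 numbers: the shift along the tool's x, y, z in m, then the turn about the tool's z in rad, then the opening, from -1 (shut) to 1 (fully open). A call has 1 to 8 rows; each row shifts and turns the commanded pose from where the row before left it, along the tool's axes as they then stand; what a row does not reach is not made up. A row lasts 1/12 s, in which the tool goes at most 41.7 mm and 7.16 degrees, less where a joint would pass 70% of its speed; a pose out of reach is approached as far as the arm can. A call with a gripper value outside its range is refused whole. The fingers move at their own pace and stop on an object; "squeeze" is the grip in N (left out, the last holds). Time passes only in rows, so rows that do not move let the fingers close. It gives the time, the measured TCP pose, the force, the opening and the grip force at its end, in the units of the state.
- sensors.state(): the state, without advancing time (a new reading comes with each control period).
- get_image(name): name is "side" or "top" or "wrist"; returns a dict with "image" (420x560x3 uint8, red, green, blue), "camera_matrix" (3x3 intrinsics, pixels), "R" (3x3) and "t" (3): a world point X has camera coordinates R X + t; the wrist camera has in their place "mount" (4x4, takes a point from camera to tool coordinates, whose origin is the TCP and whose axes are the flange's). Camera axes: x right, y down, z forward; pixel columns grow to the right and rows downward; lengths in m; the calibration is good to about 2 mm. A picture is of the moment at which its call begins: read the wrist's pose just before it. There is no depth.
- robot.close_job(): hands the job in; it is judged then, once.
The state is a dict: "clock": time; "qpos": joint angles; "qd": joint speeds; "tau": joint torques, N m; "eef_pos": TCP position; "ee_rot": TCP orientation; "contact_force": force on the tool from outside, world axes, zero at the start; "wrist_torque": the same for the moment, N m; "finger_gap": opening from 0.0 (shut) to 1.0 (fully open); "grasp_force": force on a finger pad.
Only numpy, scipy, OpenCV 4.12 (cv2) and the standard library are available. Lean on these libraries where they do the work, as an engineer would, in place of code of your own. Each camera call takes 0.05 s, during which the arm holds its last target. There are 200 camera calls.

## Working session

There is one attempt and no reset: what is moved stays moved. The work goes in short steps, Python scripts to look and compute and a tool call to move; the robot and the scene stay as the last step left them, time stands still between calls to the robot, and variables do not carry over. Pictures are saved under pics/ and viewed, at most 10 in all, crops included, and the job is handed in when it is done.

Besides the shell and the picture viewer there is one more tool, called after "Call:" by a JSON object that holds its "name" and its "arguments". jog_arm: Moves the arm, as the interface text tells. Its arguments: {"type":"object","properties":{"deltas":{"type":"array"},"squeeze":{"type":"number"}},"required":["deltas"]}

```bash
mkdir -p pics
python3 - <<'E'
from cell import sensors,get_image,robot
import cv2,numpy as np
print(sensors.state())
a=[]
for n in("top","side"):
    d=get_image(n);np.savez(f"{n}.npz",**d);cv2.imwrite(f"pics/{n}0.png",d["image"][:,:,::-1])
    print(n,d["camera_matrix"].tolist(),d["R"].round(4).tolist(),d["t"].round(4).tolist())
E
```

```text
{'clock': 0.0, 'qpos': array([ 1.17387535e+00,  8.79243701e-02,  1.37220514e+00, -4.42627239e-06,
        1.68357162e+00, -1.03120832e-01]), 'qd': array([-0.00017766,  0.00065618, -0.00021376, -0.0003486 ,  0.00048664,
       -0.00080948]), 'tau': array([-1.94049506e-03, -3.40190756e+01, -3.02419639e+01,  7.13821664e-02,
        3.33905825e-02, -1.80749739e-04]), 'eef_pos': array([0.15908807, 0.52594041, 0.20434581]), 'ee_rot': array([-2.58713948e-04,  1.46372466e-01,  9.89228988e-01, -1.02200651e-03]), 'contact_force': array([-0.09023308, -0.06850963,  0.12768804]), 'wrist_torque': array([-0.00971583, -0.01647516, -0.08106304]), 'grasp_force': 0.0, 'finger_gap': 0.9989585518991005}
top [[405.4050097255546, 0.0, 273.54871172561866], [0.0, 405.4050097255546, 206.9876467808569], [0.0, 0.0, 1.0]] [[-0.0048, -0.9999, -0.0129], [-0.9949, 0.0061, -0.1007], [0.1008, 0.0124, -0.9948]] [0.0578, 0.5901, 1.0092]
side [[379.3821988265666, 0.0, 280.1919430552217], [0.0, 379.3821988265666, 202.95538527297234], [0.0, 0.0, 1.0]] [[0.7406, -0.6717, -0.018], [-0.426, -0.4486, -0.7857], [0.5196, 0.5896, -0.6184]] [-0.3928, 0.3625, 0.7039]
```

View pics/top0.png

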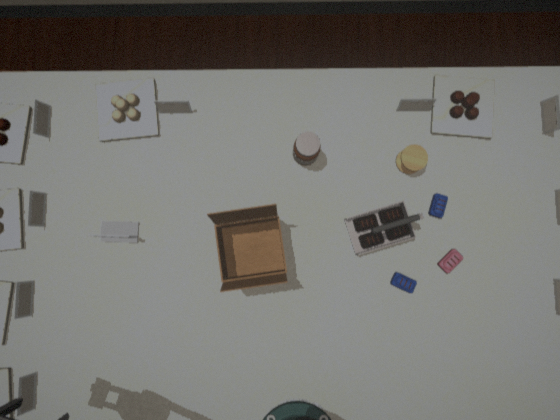

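View pics/side0.png

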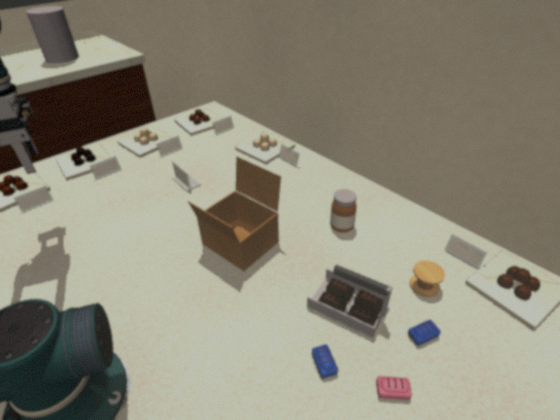

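Run:
```python
import cv2,numpy as np
t=np.load("top.npz")["image"][190:300,200:460,::-1]; s=np.load("side.npz")["image"][145:345,185:445,::-1]
o=cv2.resize(t,None,fx=3,fy=3,interpolation=2); o=cv2.convertScaleAbs(o,alpha=1.5)
cv2.imwrite("pics/topc.png",o)
o=cv2.resize(s,None,fx=3,fy=3,interpolation=2); cv2.imwrite("pics/sidec.png",cv2.convertScaleAbs(o,alpha=1.5))
```

```text
(no output)
```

View pics/topc.png

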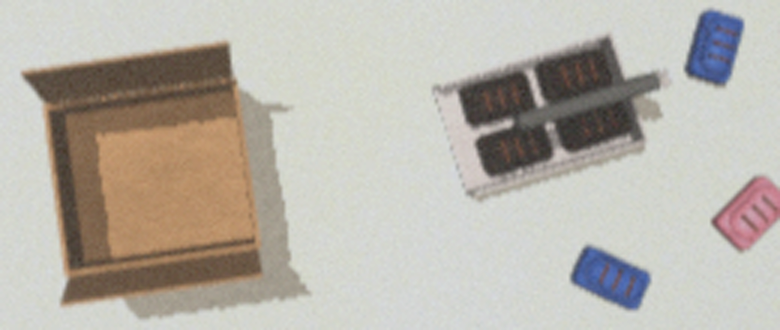

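View pics/sidec.png

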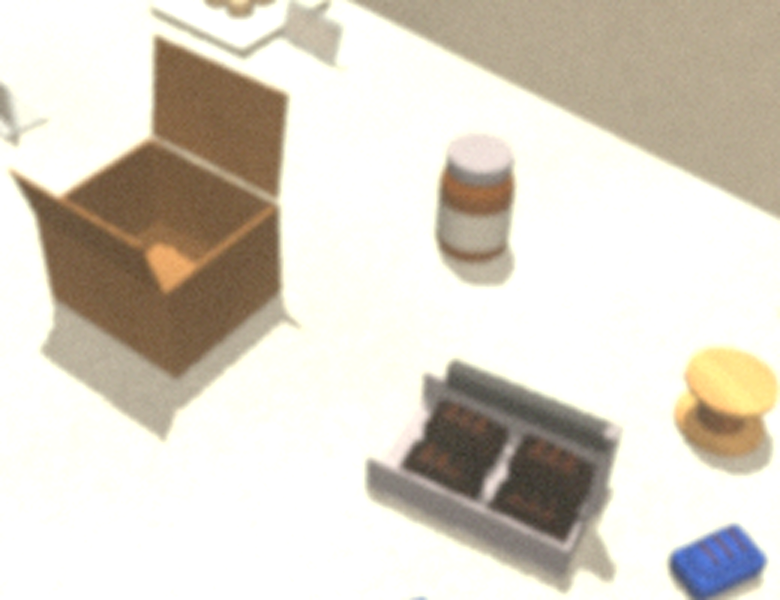

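```bash
cat > h.py <<'E'
import numpy as np
def ray(d,u,v,z):
    K,R,t=d["camera_matrix"],d["R"],d["t"]
    c=-R.T@t; r=R.T@np.linalg.inv(K)@np.array([u,v,1.]); return c+r*(z-c[2])/r[2]
E
python3 - <<'E'
import numpy as np
from h import ray
t=np.load("top.npz");s=np.load("side.npz")
T=lambda X,Y,z:ray(t,200+X/3,190+Y/3,z).round(4)
S=lambda X,Y,z:ray(s,185+X/3,145+Y/3,z).round(4)
print("bar top",T(517,121,.111),T(663,79,.111))
print("tray walltop/spout top corners",T(437,87,.035),T(472,194,.035),T(610,38,.035),T(643,148,.035))
print("side: spout wall tops",S(425,376,.035),S(370,461,.035), "back near bottom",S(570,590,0),"barfront top",S(452,363,.111),"rear",S(615,430,.111))
print("carton rim top",[T(*p,.1) for p in((48,108),(237,88),(260,258),(70,272))])
print("side rim",[S(*p,.1) for p in((152,140),(279,205),(167,291),(60,196))], "base",S(177,377,0),S(283,293,0))
print("flap edges outer",T(24,72,.2),T(228,43,.2),"inner",T(62,303,.155),T(262,272,.155))
E
```

```text
bar top [ 0.5258 -0.1776  0.111 ] [ 0.5581 -0.2924  0.111 ]
tray walltop/spout top corners [ 0.5581 -0.1284  0.035 ] [ 0.4681 -0.1557  0.035 ] [ 0.5989 -0.2757  0.035 ] [ 0.5058 -0.2999  0.035 ]
side: spout wall tops [ 0.5565 -0.1347  0.035 ] [ 0.4668 -0.1626  0.035 ] back near bottom [ 0.5096 -0.3143  0.    ] barfront top [ 0.5258 -0.1823  0.111 ] rear [ 0.5595 -0.2949  0.111 ]
carton rim top [array([0.5386, 0.1911, 0.1   ]), array([0.5537, 0.0408, 0.1   ]), array([0.4202, 0.0237, 0.1   ]), array([0.4099, 0.1726, 0.1   ])]
side rim [array([0.5401, 0.1887, 0.1   ]), array([0.5622, 0.0407, 0.1   ]), array([0.43 , 0.023, 0.1  ]), array([0.4343, 0.1785, 0.1   ])] base [0.4309 0.0242 0.    ] [0.5613 0.0376 0.    ]
flap edges outer [0.5589 0.193  0.2   ] [0.5789 0.0472 0.2   ] inner [0.3917 0.1709 0.155 ] [0.4137 0.0233 0.155 ]
```

Call:
{"name": "jog_arm", "arguments": {"deltas": [[0,0,-0.01,0.124,1],[0,0,-0.01,0.124,1],[0,0,-0.01,0.124,1],[0,0,-0.01,0.124,1],[0,0,-0.01,0.124,1],[0,0,-0.01,0.124,1],[0,0,-0.01,0.124,1],[0,0,-0.01,0.124,1]], "squeeze": 60}}

```text
clock: 0.77
eef_pos: [0.1592, 0.5262, 0.2853]
ee_rot: [0.0, 0.602, 0.799, -0.001]
contact_force: [-0.3, 0.8, -0.8]
finger_gap: 1.002
grasp_force: 0.0
```

Call:
{"name": "jog_arm", "arguments": {"deltas": [[-0.039,0.007,0,0,1],[-0.039,0.007,0,0,1],[-0.039,0.007,0,0,1],[-0.039,0.007,0,0,1],[-0.039,0.007,0,0,1],[-0.039,0.007,0,0,1],[-0.039,0.007,0,0,1],[-0.039,0.007,0,0,1]]}}

```text
clock: 1.43
eef_pos: [0.3008, 0.241, 0.2851]
ee_rot: [-0.0, 0.599, 0.801, -0.0]
contact_force: [1.1, 0.7, 0.1]
finger_gap: 1.001
grasp_force: 0.0
```

Call:
{"name": "jog_arm", "arguments": {"deltas": [[-0.039,0.007,0,0,1],[-0.039,0.007,0,0,1],[-0.039,0.007,0,0,1],[-0.039,0.007,0,0,1],[-0.039,0.007,0,0,1],[-0.039,0.007,0,0,1],[-0.039,0.007,0,0,1],[-0.039,0.007,0,0,1]]}}

```text
clock: 2.1
eef_pos: [0.4424, -0.0429, 0.2851]
ee_rot: [-0.0, 0.6, 0.8, 0.0]
contact_force: [0.8, 0.9, 1.5]
finger_gap: 1.005
grasp_force: 0.0
```

Call:
{"name": "jog_arm", "arguments": {"deltas": [[-0.039,0.007,0,0,1],[-0.039,0.007,0,0,1],[-0.039,0.007,0,0,1],[-0.039,0.007,0,0,1],[-0.039,0.007,0,0,1],[-0.039,0.007,0,0,1],[0,0,0,0,1]]}}

```text
clock: 2.68
eef_pos: [0.5494, -0.2597, 0.28]
ee_rot: [-0.003, 0.602, 0.799, -0.001]
contact_force: [-0.9, 1.7, -1.3]
finger_gap: 0.999
grasp_force: 0.0
```

Run:
```python
from cell import sensors,get_image
import numpy as np,cv2
s=sensors.state();d=get_image("wrist");np.savez("w.npz",pos=s["eef_pos"],q=s["ee_rot"],**d)
print(s["eef_pos"],s["ee_rot"],d["mount"].round(4).tolist(),d["camera_matrix"].round(1).tolist())
cv2.imwrite("pics/w0.png",d["image"][:,:,::-1])
```

```text
[ 0.5494222  -0.25968632  0.28004887] [-0.00261855  0.6018983   0.79856732 -0.00135022] [[0.0008, -0.9737, -0.2278, 0.0651], [1.0, 0.0009, -0.0002, -0.0012], [0.0005, -0.2278, 0.9737, -0.1783], [0.0, 0.0, 0.0, 1.0]] [[305.3, 0.0, 276.0], [0.0, 305.3, 205.1], [0.0, 0.0, 1.0]]
```

View pics/w0.png

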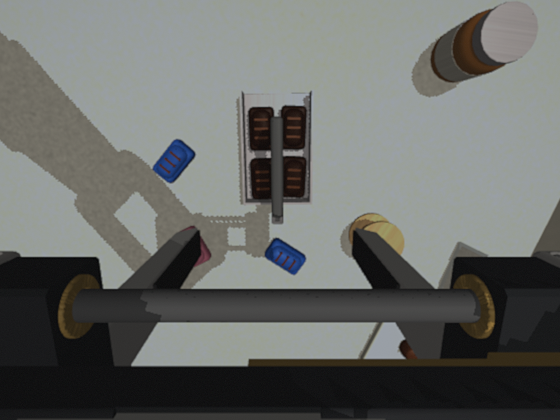

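```bash
cat >> h.py <<'E'
from scipy.spatial.transform import Rotation
def wray(w,u,v,z):
    R=Rotation.from_quat(np.roll(w["q"],-1)).as_matrix();M=w["mount"]
    c=R@M[:3,3]+w["pos"]; r=R@M[:3,:3]@np.linalg.inv(w["camera_matrix"])@np.array([u,v,1.])
    return c+r*(z-c[2])/r[2]
E
python3 - <<'E'
import numpy as np
from h import *
w=np.load("w.npz")
a=wray(w,277.5,117,.111);b=wray(w,277.5,217,.111)
print(a,b,np.linalg.norm(a-b),np.degrees(np.arctan2(*(a-b)[[1,0]])))
for p in((244,93),(311,93),(246,202),(310,202)):print(wray(w,*p,.035))
R=Rotation.from_quat(np.roll(w["q"],-1)).as_matrix()
u=(a-b)/np.linalg.norm(a-b); g=a-.04*u; P=g-.058*u; P[2]=.081
print("tool x dir",np.degrees(np.arctan2(R[1,0],R[0,0])),"delta tool",R.T@(P-w["pos"]),P,g)
E
```

```text
[ 0.52583806 -0.17978768  0.111     ] [ 0.55729074 -0.28876259  0.111     ] 0.11342311296740155 106.09936241822946
[ 0.4739493  -0.15889213  0.035     ]
[ 0.55846542 -0.13466624  0.035     ]
[ 0.51383892 -0.29991468  0.035     ]
[ 0.60116797 -0.27469419  0.035     ]
tool x dir 105.98728754370173 delta tool [-0.01520466  0.00058224  0.19901036] [ 0.55301385 -0.27394434  0.081     ] [ 0.53693022 -0.21821897  0.111     ]
```

Call:
{"name": "jog_arm", "arguments": {"deltas": [[-0.005,0,0.035,0,1],[-0.005,0,0.035,0,1],[-0.005,0,0.035,0,1],[0,0,0.035,0,1],[0,0,0.03,0,1],[0,0,0.02,0,1],[0,0,0.009,0,1],[0,0,0,0,1]]}}

```text
clock: 3.4
eef_pos: [0.5507, -0.2661, 0.0838]
ee_rot: [-0.003, 0.599, 0.801, -0.0]
contact_force: [-0.3, 1.2, 0.6]
finger_gap: 0.999
grasp_force: 0.0
```

Call:
{"name": "jog_arm", "arguments": {"deltas": [[0,0,0,0,-1],[0,0,0,0,-1],[0,0,0,0,-1],[0,0,0,0,-1],[0,0,0,0,-1],[0,0,0,0,-1],[0,0,0,0,-1],[0,0,0,0,-1]], "squeeze": 60}}

```text
clock: 4.07
eef_pos: [0.5525, -0.2681, 0.0865]
ee_rot: [0.0, 0.6, 0.8, 0.0]
contact_force: [-0.1, -0.7, 0.4]
finger_gap: 0.466
grasp_force: 0.0
```

Call:
{"name": "jog_arm", "arguments": {"deltas": [[-0.005,0,0.004,0,-1],[0,0,0,0,-1],[0,0,0,0,-1],[0,0,0,0,-1],[0,0,0,0,-1],[0,0,0,0,-1],[0,0,0,0,-1],[0,0,0,0,-1]]}}

```text
clock: 4.73
eef_pos: [0.5537, -0.2729, 0.0822]
ee_rot: [-0.0, 0.6, 0.8, -0.0]
contact_force: [-0.3, -0.4, -1.2]
finger_gap: 0.147
grasp_force: 60.0
```

Call:
{"name": "jog_arm", "arguments": {"deltas": [[0,0,-0.002,0,-1],[0,0,-0.002,0,-1],[0,0,-0.002,0,-1],[0,0,-0.002,0,-1],[0,0,0,0,-1],[0,0,0,0,-1],[0,0,0,0,-1],[0,0,0,0,-1]]}}

```text
clock: 5.4
eef_pos: [0.5538, -0.2728, 0.0903]
ee_rot: [-0.0, 0.6, 0.8, 0.0]
contact_force: [-0.4, 0.3, -5.3]
finger_gap: 0.143
grasp_force: 60.0
```

```bash
cat > tilt.py <<'E'
from cell import sensors,get_image
import numpy as np,cv2,sys
s=sensors.state();print(s["eef_pos"].round(4),s["contact_force"].round(2),s["wrist_torque"].round(3),s["grasp_force"],s["finger_gap"])
n=sys.argv[1]
a=get_image("side")["image"]
x,y,w,h=map(int,sys.argv[2:6])
cv2.imwrite(f"pics/{n}.png",cv2.convertScaleAbs(cv2.resize(a[y:y+h,x:x+w,::-1],None,fx=3,fy=3,interpolation=2),alpha=1.4))
E
python3 tilt.py lift 260 180 200 180
```

```text
[ 0.5538 -0.2728  0.0903] [-0.39  0.33 -5.26] [-0.332 -0.058  0.044] 59.99525785446167 0.14308407186976196
```

View pics/lift.png

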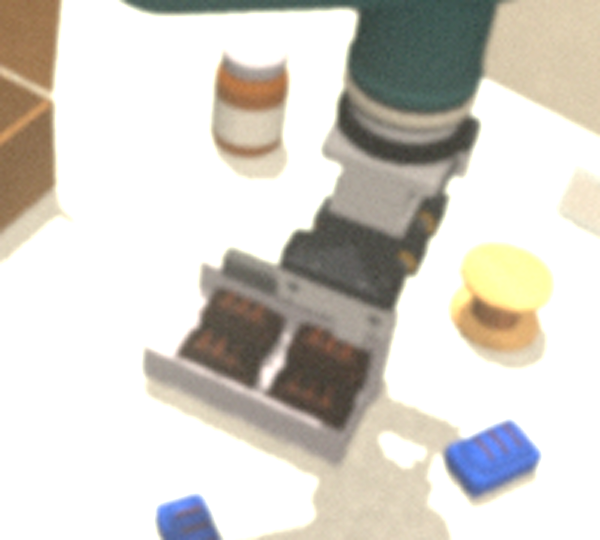

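Call:
{"name": "jog_arm", "arguments": {"deltas": [[0,0,-0.008,0,-1],[0,0,-0.016,0,-1],[0,0,-0.018,0,-1],[0,0,-0.018,0.03,-1],[0,0,-0.018,0.04,-1],[0,0,-0.018,0.04,-1],[0,0,-0.016,0.03,-1],[0,0,-0.008,0.012,-1]]}}

```text
clock: 6.12
eef_pos: [0.5548, -0.2733, 0.2142]
ee_rot: [0.002, 0.659, 0.752, 0.001]
contact_force: [-0.4, 0.1, -4.7]
finger_gap: 0.146
grasp_force: 60.0
```

Call:
{"name": "jog_arm", "arguments": {"deltas": [[0.008,0,0,0,-1],[0.014,-0.001,0,0,-1],[0.018,-0.002,0,0,-1],[0.02,-0.002,0,0,-1],[0.02,-0.002,0,0,-1],[0.02,-0.002,0,0,-1],[0.02,-0.002,0,0,-1],[0.02,-0.002,0,0,-1]]}}

```text
clock: 6.78
eef_pos: [0.5207, -0.1331, 0.2084]
ee_rot: [-0.002, 0.658, 0.753, -0.0]
contact_force: [0.8, -0.4, -6.5]
finger_gap: 0.145
grasp_force: 60.0
```

Call:
{"name": "jog_arm", "arguments": {"deltas": [[0.02,-0.002,0,0,-1],[0.02,-0.002,0,0,-1],[0.02,-0.002,0,0,-1],[0.02,-0.001,0,0,-1],[0.02,-0.001,0,0,-1],[0.014,-0.001,0,0,-1],[0.007,0,0,0,-1],[0,0,0,0,-1]]}}

```text
clock: 7.45
eef_pos: [0.496, -0.0148, 0.2092]
ee_rot: [-0.001, 0.657, 0.754, -0.0]
contact_force: [-0.6, -0.3, -5.4]
finger_gap: 0.144
grasp_force: 60.0
```

```bash
python3 tilt.py over 200 130 200 180;python3 - <<'E'
from cell import sensors
print(sensors.state()["ee_rot"])
E
```

```text
[ 0.496  -0.0148  0.2092] [-0.65 -0.28 -5.44] [-0.389 -0.026 -0.03 ] 59.995458126068115 0.14362470925059578
[-6.58194747e-04  6.57770382e-01  7.53217921e-01 -6.74273328e-04]
```

View pics/over.png

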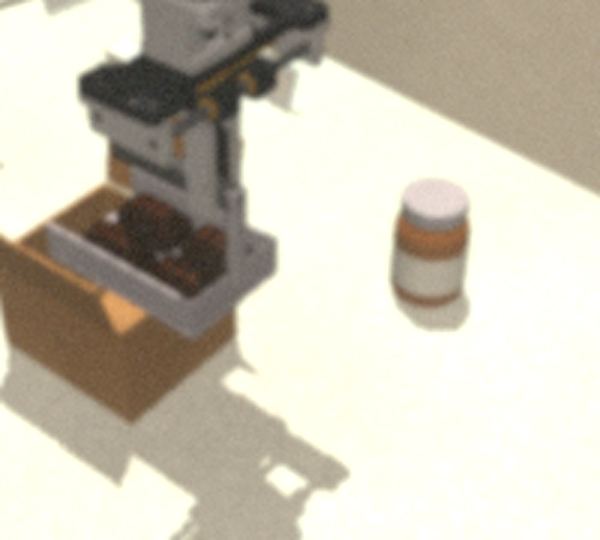

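Call:
{"name": "jog_arm", "arguments": {"deltas": [[0,0.001,0.005,0,-1],[0,0.001,0.006,0,-1],[0,0.001,0.005,0,-1],[0,0.001,0.005,0,-1],[0,0,0.003,0,-1],[0,0,0,0,-1]]}}

```text
clock: 8.0
eef_pos: [0.5009, -0.0168, 0.1849]
ee_rot: [-0.001, 0.659, 0.752, -0.001]
contact_force: [-0.6, -0.2, -6.4]
finger_gap: 0.143
grasp_force: 60.0
```

Call:
{"name": "jog_arm", "arguments": {"deltas": [[0,0,0,0,-1],[0,0,0,0,-1],[0,0,0,0,-1],[0,0,0,0,-1]], "squeeze": 15}}

```text
clock: 8.33
eef_pos: [0.5018, -0.0165, 0.1871]
ee_rot: [0.0, 0.659, 0.753, 0.0]
contact_force: [-0.4, 0.2, -4.9]
finger_gap: 0.146
grasp_force: 15.0
```

```bash
python3 tilt.py t1 200 130 200 180
```

```text
[ 0.5018 -0.0165  0.1871] [-0.39  0.23 -4.92] [-0.188  0.02   0.009] 14.99952346086502 0.14584155929976408
```

View pics/t1.png

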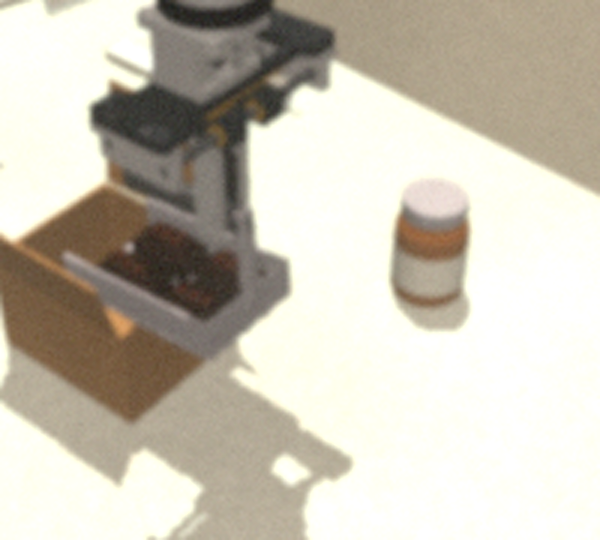

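Call:
{"name": "jog_arm", "arguments": {"deltas": [[0,0,0,0,-1],[0,0,0,0,-1]]}}

```text
clock: 8.55
eef_pos: [0.5018, -0.0166, 0.187]
ee_rot: [0.001, 0.659, 0.753, 0.0]
contact_force: [0.6, 0.4, -3.0]
finger_gap: 0.147
grasp_force: 15.0
```

```bash
python3 tilt.py t2 200 130 200 180
```

```text
[ 0.5018 -0.0166  0.187 ] [ 0.55  0.4  -3.01] [-0.176  0.072  0.038] 14.99972864985466 0.14666052503198498
```

Call:
{"name": "jog_arm", "arguments": {"deltas": [[0.006,0,0,0,-1],[0.006,0,0,0,-1],[0.006,0,-0.001,0,-1],[0.006,0,0,0,-1],[0.006,0,-0.001,0,-1],[0.006,0,0,0,-1],[0.006,0,0,0,-1],[0.006,0,0,0,-1]]}}

```text
clock: 9.27
eef_pos: [0.495, 0.0321, 0.1883]
ee_rot: [-0.0, 0.658, 0.753, 0.0]
contact_force: [0.3, -1.0, -5.5]
finger_gap: 0.145
grasp_force: 15.0
```

```bash
python3 tilt.py t3 200 130 200 180
```

```text
[0.495  0.0321 0.1883] [ 0.31 -0.99 -5.45] [-0.305 -0.05   0.007] 14.99925747513771 0.14455705780340303
```

Call:
{"name": "jog_arm", "arguments": {"deltas": [[0.004,0,0,0,-1],[0.004,0,-0.001,0,-1],[0.004,0,0,0,-1],[0.004,0,-0.001,0,-1],[0.004,0,0,0,-1],[0.004,0,-0.001,0,-1],[0.004,0,0,0,-1],[0.004,0,0,0,-1]]}}

```text
clock: 9.98
eef_pos: [0.4909, 0.0631, 0.1915]
ee_rot: [0.0, 0.659, 0.753, 0.0]
contact_force: [-0.6, -0.2, -6.4]
finger_gap: 0.151
grasp_force: 15.0
```

```bash
python3 tilt.py t4 200 130 200 180
```

```text
[0.4909 0.0631 0.1915] [-0.56 -0.17 -6.45] [-0.182  0.051  0.022] 14.999279379844666 0.1513575999981126
```

Call:
{"name": "jog_arm", "arguments": {"deltas": [[0,0,0,0,-1],[0,0,0,0,-1],[0,0,0,0,-1],[0,0,0,0,-1]], "squeeze": 9}}

```text
clock: 10.37
eef_pos: [0.4911, 0.0623, 0.1917]
ee_rot: [0.0, 0.659, 0.752, -0.0]
contact_force: [-0.2, -0.1, -3.8]
finger_gap: 0.145
grasp_force: 9.0
```

```bash
python3 tilt.py t5 180 130 200 180
```

```text
[0.4911 0.0623 0.1917] [-0.24 -0.11 -3.81] [-0.322  0.049  0.038] 8.999626189470291 0.1447955795240551
```

View pics/t5.png

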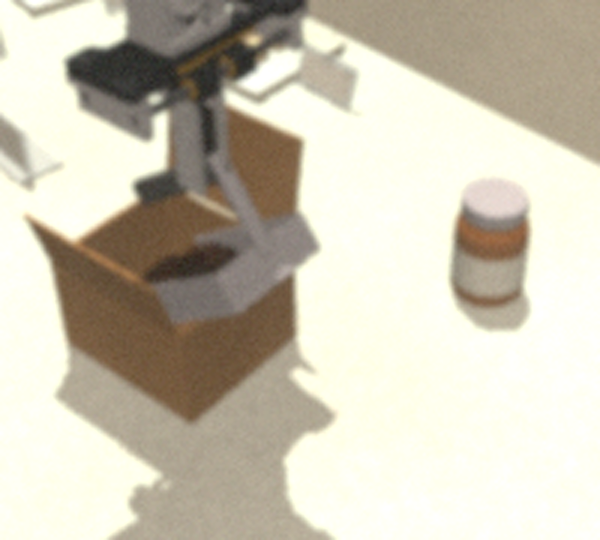

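Call:
{"name": "jog_arm", "arguments": {"deltas": [[0.003,0,-0.002,0,-1],[0.003,0,-0.002,0,-1],[0.003,0,-0.002,0,-1],[0,0,0,0,-1],[0,0,0,0,-1],[0,0,0,0,-1]]}}

```text
clock: 10.92
eef_pos: [0.4898, 0.0718, 0.1977]
ee_rot: [0.0, 0.658, 0.753, 0.0]
contact_force: [0.4, 0.2, -4.0]
finger_gap: 0.149
grasp_force: 9.0
```

```bash
cat > dk.py <<'E'
from cell import sensors,get_image
import numpy as np,cv2,sys
f=[];m=[]
d={n:get_image(n)["image"] for n in("top","side","wrist")}
for i in range(6):
    s=sensors.state();f.append(s["contact_force"]);m.append(s["wrist_torque"]); get_image("top")
print(s["clock"],s["eef_pos"].round(4),np.mean(f,0).round(2),np.mean(m,0).round(3))
np.savez(sys.argv[1],**d)
E
python3 dk.py k1.npz
```

```text
11.3167 [0.4897 0.0716 0.1974] [ 0.   -0.49 -4.37] [-0.225 -0.001 -0.015]
```

```bash
cat > asc.py <<'E'
import numpy as np,cv2
def asc(im,x,y,w,h,nx,ny):
    c=cv2.resize(im[y:y+h,x:x+w],(nx,ny),interpolation=cv2.INTER_AREA).astype(int)
    for r in c:
        print("".join(("P" if m<75 else "p" if m<95 else "c") if R>B*1.28 else ("#" if m<70 else "+" if m<130 else ".") for R,G,B in r for m in[max(R,G,B)]))
E
python3 - <<'E'
import numpy as np
from asc import asc
d=np.load("k1.npz")
asc(d["wrist"],100,40,360,270,72,40)
E
```

```text
..................................................................pc....
...............................................................cpppc....
............................................................cppppppc....
..........c..............................................cpppppppppc....
..........ccccc.......................................cpppppppppppcc....
..........ccccccccccccccccccccccccccccccccccccccccccppppppppppppppcc....
..........cccccccccccPPPPPPPPPPPPPPPPPPPPPPPPPPPPPc.ppppppppppppppc.....
..........cccccccccccpPPppppppppppppppPPPpccccppPPccppppppppppppppc.....
..........cccccccccccppPccccPPPPPPccPPPPPPcccccpPPccppppppppppppppc.....
..........cccccccccccppPccccPPPPPPpcPPPPPPpccccpPPc+ppppppppppppppc.....
..........cccccccccccpppccccPPPPPPpcPPPPPPPccccpPPccppppppppppppppc.....
...........ccccccccccpppccccPPPPP#+++PPPPPPcccppPPccpppppppppppppcc.....
...........ccccccccccpppccccPPPPP#+++#PPPPPcccppPpccpppppppppppppcc.....
...........ccccccccccpppccccPPPPP#+++PPPPPPcccppPpccpppppppppppppc......
...........ccccccccccpppc.ccPPPPP#+++#PPPPPcc.ppPpcppppppppppppppc......
.....
[... 1119 characters left out ...]
+++#######++++..++....ppppppppppppc........
.............cppppc....+++.+++++#######+++++.++.....cppppppppppc........
.............################+++#######++#################ppppcc........
...........+#################++########++##################Pppc.....+cc.
..........+##################++########++###################Ppc...cp+++.
.........+##################cc+##+##+###+pp##################Pc..cp+++++
........####################cp+##++#++##+pp###################p..P++++++
###########################Pc##++##+##+##Pc#############################
+++++++####################pc+++++++++++++c####################+++++++++
++++++++###################cc+++++++++++++c####################+++++++++
```

Call:
{"name": "jog_arm", "arguments": {"deltas": [[0,0,-0.004,0,-1],[0,0,-0.005,0,-1],[0,0,-0.005,0,-1],[0,0,-0.005,0,-1],[0,0,-0.005,0,-1],[0,0,-0.005,0,-1],[0,0,0,0,-1],[0,0,0,0,-1]]}}

```text
clock: 12.03
eef_pos: [0.49, 0.0717, 0.2272]
ee_rot: [0.0, 0.659, 0.753, 0.001]
contact_force: [-0.2, 0.9, -4.0]
finger_gap: 0.148
grasp_force: 9.0
```

```bash
python3 dk.py k2.npz; python3 -c "
import numpy as np
from asc import asc
d=np.load('k2.npz')
asc(d['wrist'],100,40,360,230,72,36)"
```

```text
12.4333 [0.4896 0.0717 0.2262] [ 0.15  0.02 -3.68] [-0.029  0.059  0.01 ]
........................................................................
........................................................................
..............................................................c.........
...........................................................cppc.........
........................................................ppppppc.........
.............ccc.....................................cppppppppc.........
.............ccccccc.ccccccccccccccccccccccccccccccpppppppppppc.........
.............cccccccccPPPPPPPPPPPPPPPPPPPPPPPPPPpcppppppppppppc.........
.............cccccccccpPPpppPPPPPPpppPPPPPPccpPPpcppppppppppppc.........
.............cccccccccpPPccpPPPPPPPcPPPPPPPcccPPpcppppppppppppc.........
.............cccccccccppPccpPPPPPPPcPPPPPPPpccPPpcpppppppppppc..........
.............cccccccccpppcccPPPPPP+++PPPPPPcccPPpcpppppppppppc..........
..............ccccccccpppccccPPPP#+++#PPPPccccPPpcpppppppppppc..........
..............cccccccccppccccPPPP#+++#PPPPccccPPpcpppppppppppc..........
....
[... 901 characters left out ...]
.++.+++++......++.pcpppppppppppc...........
...............cccccccc.++...+++.+++++......++.pcppppppppppcc...........
...............cccccccc.+....+++.+++++......++.ccppppppppppc............
...............ccccpppc.+..+++++++++++....+++++ccppppppppppc............
...............cppppppc+++++++++##++##+++++++++..cpppppppppc............
...............cpppp+..+#+++++++#######++++++++....ppppppppc............
................pp+....+#+++++++#######++++++++.....cppppppc............
................c......+#+++++++#######++++++++.......pppppc............
............+################++########++#################Pc.....cpc++..
...........+#################++########++##################.....p+++++++
```

Call:
{"name": "jog_arm", "arguments": {"deltas": [[0,0,-0.005,0,-1],[0,0,-0.008,0,-1],[0,0,-0.008,0,-1],[0,0,-0.01,0,-1],[0,0,-0.012,0,-1],[0,0,-0.012,0,-1],[0,0,-0.01,0,-1],[0,0,0,0,-1]], "squeeze": 20}}

```text
clock: 13.15
eef_pos: [0.4909, 0.0717, 0.2953]
ee_rot: [0.002, 0.659, 0.753, 0.002]
contact_force: [0.8, 0.5, -3.4]
finger_gap: 0.149
grasp_force: 20.0
```

```bash
python3 dk.py k3.npz; python3 -c "
import numpy as np
from asc import asc
d=np.load('k3.npz')
asc(d['wrist'],100,60,360,210,72,34)"
```

```text
13.55 [0.4894 0.0716 0.2906] [-0.12  0.39 -3.77] [-0.062  0.061  0.003]
........................................................................
........................................................................
.......................................................c................
....................................................pPPc................
..................cc.............................pPPPPPc................
..................ccpppccppppppPPppppppPPPPPppcpPPPPPPPc................
..................ccpppcpPPppPPPPPPpPPPPPpppPPcpPPPPPPPc................
..................ccpcpcpPpccPPPPPPcPPPPPPccPPcpPPPPPPPc................
..................ccpcpccPpccPPPPP#+#PPPPPccPPcpPPPPPPPc................
..................ccpppccPcccPPPP#+++PPPPPccPPcpPPPPPPP.................
..................cccppccPcccpPPP#+++#PPPcccPPcPPPPPPPp.................
..................cccppccPcccpPPP#+++PPPPcccPPcpPPPPPPp.................
..................ccccpcc+ccccPPP#+++PPPPcccP.cPPPPPPPc.................
..................ccpppcc+ccccPPP#+++#PPPcccP.cPPPPPPPc.................
......
[... 753 characters left out ...]
+++.#++++......+#.PPPPPPp..................
...................cccc+++...+++.#++++......+#.pPPPPPc..................
...................cpp+.++..+++++#++++....+++#+.cPPPPc..................
....................+..++++++++++#++++++.++++++...pPPc..................
.......................+#+++++++#######++++++++....+Pc..................
.......................+#+++++++#######++++++++......c........+++.......
.......................+#+++++++#######++++++++.............p++++++.....
.......................+#++++++########+++#+++#+...........++++++pppcc..
............+################++########++#################+c+++pPpccccc.
...........+##################+########++##################+++pPpcpp++++
```

Call:
{"name": "jog_arm", "arguments": {"deltas": [[-0.01,0,0,-0.05,-1],[-0.02,-0.002,0,-0.05,-1],[-0.022,-0.003,0,-0.048,-1],[-0.022,-0.003,0,0,-1],[-0.022,-0.003,0,0,-1],[-0.022,-0.003,0,0,-1],[-0.022,-0.003,0,0,-1],[-0.022,-0.003,0,0,-1]]}}

```text
clock: 14.27
eef_pos: [0.5109, -0.0912, 0.2912]
ee_rot: [-0.0, 0.601, 0.799, -0.0]
contact_force: [-1.1, -0.5, -4.1]
finger_gap: 0.15
grasp_force: 20.0
```

Call:
{"name": "jog_arm", "arguments": {"deltas": [[-0.022,-0.003,0,0,-1],[-0.022,-0.003,0.01,0,-1],[-0.022,-0.003,0.015,0,-1],[-0.015,-0.003,0.02,0,-1],[-0.006,0,0.02,0,-1],[0,0,0.02,0,-1],[0,0,0.02,0,-1],[0,0,0.015,0,-1]]}}

```text
clock: 14.93
eef_pos: [0.5226, -0.1771, 0.1688]
ee_rot: [-0.002, 0.601, 0.799, -0.0]
contact_force: [-0.8, 0.6, -3.1]
finger_gap: 0.145
grasp_force: 20.0
```

```bash
python3 dk.py k4.npz; python3 -c "
import numpy as np
from asc import asc
d=np.load('k4.npz')
asc(d['side'],250,180,200,160,72,36)"
```

```text
15.3333 [ 0.5244 -0.1774  0.1733] [ 0.13  0.34 -3.46] [-0.032  0.053  0.01 ]
ccccccccccc...............++++++++++++++####+...........................
ccccccccccc...............+++++++++++++#++++............................
ccccccccccc...............+++++++++++++++++.............................
cccccccccc................+++++++++++#+++...............................
cccccccccc...............+++++++++++####................................
pccccccccc.............+#####+++++#PppP+................................
ppppcccccc.........+#################Pc.................................
pppppppccc.........##############PP##+..................................
pppppccccc........++#############+pP++..................................
ccpccccppc.........+++++#########++++...................................
cccccppppc.........+++++++++#####++.c...................................
cccppppppc.............+++++++++++cc....................................
cppppppppc.................+++++++......................................
pppppppppc................+++++++++.....................................
p
[... 904 characters left out ...]
++++++...........................cccc......
........................................................................
........................................................................
........................................................................
........................................................................
........................................................................
........................................................................
........................................................................
.........................................................+..............
..........................................................++.....+++....
```

Call:
{"name": "jog_arm", "arguments": {"deltas": [[0,0,0.012,0,-1],[0,0,0.012,0,-1],[-0.006,0,0.005,0,-1],[-0.011,0,0.004,0,-1],[-0.011,0,0.005,0,-1],[-0.013,0,0.007,0,-1],[-0.013,0,0.007,0,-1],[0,0,0,0,-1]], "squeeze": 12}}

```text
clock: 16.05
eef_pos: [0.5379, -0.2316, 0.1164]
ee_rot: [-0.002, 0.602, 0.798, -0.001]
contact_force: [-0.3, -0.4, -2.3]
finger_gap: 0.151
grasp_force: 12.0
```

Call:
{"name": "jog_arm", "arguments": {"deltas": [[-0.012,0,0.009,0,-1],[-0.011,0,0.009,0,-1],[-0.01,0,0.011,0,-1],[-0.009,0,0.011,0,-1],[0,0,0,0,-1],[0,0,0,0,-1]]}}

```text
clock: 16.55
eef_pos: [0.5501, -0.2705, 0.0783]
ee_rot: [-0.0, 0.601, 0.799, -0.0]
contact_force: [0.2, -0.9, -2.9]
finger_gap: 0.145
grasp_force: 12.0
```

```bash
python3 dk.py k5.npz; python3 -c "
import numpy as np
from asc import asc
d=np.load('k5.npz')
asc(d['side'],250,180,200,160,72,36)"
```

```text
16.95 [ 0.5499 -0.269   0.0791] [ 0.23  0.2  -3.77] [-0.194 -0.005  0.017]
ccccccccccc..++++################################################++.....
ccccccccccc.......++++++++++++++++##+++++++++#################++........
ccccccccccc..................................+###############+..........
cccccccccc...................................###############+...........
cccccccccc..................................+###############+...........
cccccccccc...................ccc+++++c......+##############+............
cccccccccc...................ccccccccc......+##############+............
cccccccccc....................cccccccc......+##############+............
cccccccccc......................cccc.......++++###+++++++++.............
cccccccccc.................................#++++++++++++++..............
cccccccccc....................c............##+++++++..++++#+............
cccccccccc.....................ccccc.......+###+++++++++###.............
cccccccccc..................................+++##########++.............
cccccccccc..................................++++++++++++++..............
ccc
[... 902 characters left out ...]
..............+++++..............cccc......
....................++........................++........................
.....................++++.....................++........................
........................+++++.................++........................
...........................+++++..............+.........................
...............................+++++.........+..........................
..................................+++++..+..+...........................
.....................................+++++++............................
........................................+++..............+..............
..........................................................+.......+.....
```

Call:
{"name": "jog_arm", "arguments": {"deltas": [[0,0,0.003,0,-1],[0,0,0.003,0,-1],[0,0,0.002,0,-1],[0,0,0,0,-1]], "squeeze": 6}}

```text
clock: 17.33
eef_pos: [0.5508, -0.2706, 0.0745]
ee_rot: [0.002, 0.601, 0.799, -0.0]
contact_force: [-2.9, -0.2, 5.2]
finger_gap: 0.151
grasp_force: 6.0
```

```bash
python3 dk.py k6.npz; python3 -c "
import numpy as np
from asc import asc
d=np.load('k6.npz')
asc(d['wrist'],180,100,200,170,72,36)"
```

```text
17.7333 [ 0.5508 -0.2706  0.0745] [-2.45 -0.81  5.74] [-0.145  0.534  0.052]
..........+##................+#++++++++#............++++##+.............
..........+##................+#++++++++#............++++##+.............
..........+##+........+++....+#++++++++#............++++##+.............
..........+##+......+++++++..+#++++++++#............++++##+.............
...........##+......+++++++..+#++++++++#............++++##+.............
...........##+......+++++++..+#++++++++#............++++##..............
...........+#+......++++++++.+#++++++++#............++++##..............
...........+#+......+++++++..+#+++++++++............++++##..............
...........+#+......+++++++..+#+++++++++............++++##..............
...........+#+......+++++++..+#+++++++++............++++##..............
...........+#+......+++++++..+#+++++++++............++++##..............
...........+##......++++++++.+#+++++++++............+++##+..............
...........+##......+++++++..+#+++++++++............+++##+..............
...........+##.......+++++++.+#+++++++++............+++##+..............
.
[... 904 characters left out ...]
+#+++++++++++++++++++++++##+...............
...........++###################+++#++##++++############+...............
...........++##########+################+++++++#########+...............
...........+++++++++++++#################+++++++++++++++................
+....................+#+###################+###+........................
...................+++##########################+.......................
....................+###########################+.......................
########################################################################
########################################################################
########################################################################
```

Call:
{"name": "jog_arm", "arguments": {"deltas": [[0,0,0,0,-0.6],[0,0,0,0,-0.5],[0,0,0,0,-0.3],[0,0,0,0,0],[0,0,0,0,0],[0,0,0,0,0],[0,0,0,0,0],[0,0,0,0,0]]}}

```text
clock: 18.45
eef_pos: [0.5501, -0.2693, 0.0713]
ee_rot: [-0.0, 0.601, 0.799, 0.0]
contact_force: [0.1, 1.1, -0.3]
finger_gap: 0.498
grasp_force: 0.0
```

```bash
python3 dk.py k7.npz; python3 -c "
import numpy as np
from asc import asc
d=np.load('k7.npz')
asc(d['side'],260,220,130,120,72,36)"
```

```text
18.85 [ 0.5502 -0.2693  0.0715] [-0.02  0.04 -0.14] [-0.066  0.041 -0.013]
cccccccccc..................................................+#+++++###++
cccccccccc..............................c...................+#++++++++++
cccccccccc..............................cccccccccccc........+##+++++++++
cccccccccc................................cccccccc..........+####+++++++
cccccccccc...................................................++#####++++
cccccccccc....................................................+++#######
cccccccccc...................................................++..+++++##
ccccccccc....................................................+++++++++++
ccccccc......................................................+++++++++++
ccccc........................................................+++++++++++
cc..........................................................++++++++++++
..........................................................++++++++++++++
.......................................................+######++++++++++
....................................................+++###########++++++
...
[... 902 characters left out ...]
+++++++.............................+++....
................................++++++++.........................+++....
....................................+++++++++...................+++.....
........................................++++++++...............++.......
...........................................+++++++++..........++........
...............................................+++++++++..+++++.........
...................................................+++++++++++..........
.......................................................++++++...........
..........................................................++............
........................................................................
```

Call:
{"name": "jog_arm", "arguments": {"deltas": [[0,0,-0.01,0,0],[0,0,-0.02,0,0],[0,0,-0.03,0,0],[0,0,-0.035,0,0],[0,0,-0.035,0.05,-1],[0,0,-0.03,0.05,-1],[0,0,-0.01,0.05,-1],[0,0,0,0,-1]]}}

```text
clock: 19.57
eef_pos: [0.5517, -0.2703, 0.2476]
ee_rot: [0.005, 0.66, 0.752, 0.001]
contact_force: [-0.4, 0.8, 0.2]
finger_gap: 0.256
grasp_force: 0.0
```

```bash
python3 dk.py k8.npz; python3 -c "
import numpy as np
from asc import asc
d=np.load('k8.npz')
asc(d['wrist'],200,60,150,170,72,36)
d=np.load('k8.npz');asc(d['top'],205,195,85,100,60,40)"; python3 -c "
from cell import sensors;print(sensors.state()['ee_rot'])"
```

```text
19.9667 [ 0.5496 -0.269   0.2397] [-0.22  0.29 -0.27] [-0.067  0.048  0.008]
........................................................................
........................................................................
..............................................+.........................
............................................++++........................
..........++................................++++........................
..........+#................................++++........................
...........++...............................+++#........................
.........+.++................................++++.......................
............#+............+#+++++............++++.......................
............++............+#++++#............++++.......................
............+#.............##+++#+...........+++++......................
.............++............+#+++++............++++......................
...........+.++............+#++++#............++++......................
..............#+............##+++#+...........++++......................
.
[... 3410 characters left out ...]
cccccccccccccccccccccc++
...........cPPPPpppppcccccppcccccccccccccccccccccppppppccc++
...........cpPPPppppppccccccccccccccpppppppcccccccccccccpc++
...........cpPPPpppppppccppppppccccccccccccppppppppppppppc++
............cPPpppppcccccccccccppppppppppppppppppppppppppp++
............cccccccppppppppppPPPppPPPPPppPppppppppppppppcc++
............+pppppppppppppppppPppppppppppppppccccccccc++++++
............pppppppppppppppppppppccccccccc++++++++++++++++++
...........+ppppppppccccccccccc+++++++++++++++++++++++++++++
...........+c+............+++++++++++++++++++++++++++.......
............................+++++++++++++++.................
[-1.19766871e-03  6.59239744e-01  7.51931847e-01 -1.47243677e-04]
```

Call:
{"name": "jog_arm", "arguments": {"deltas": [[0.02,-0.006,0,0,-1],[0.04,-0.013,0,0,-1],[0.04,-0.013,0,0,-1],[0.04,-0.013,0,0,-1],[0.04,-0.013,0,0,-1],[0.04,-0.013,0,0,-1],[0.04,-0.013,0,0,-1],[0.04,-0.013,0,0,-1]]}}

```text
clock: 20.68
eef_pos: [0.4146, 0.0144, 0.2412]
ee_rot: [-0.0, 0.66, 0.752, 0.0]
contact_force: [0.8, -0.1, 0.4]
finger_gap: 0.007
grasp_force: 0.0
```

Call:
{"name": "jog_arm", "arguments": {"deltas": [[0.04,-0.013,0,0,-1],[0.03,-0.01,0,0,-1],[0.013,-0.005,0,0,-1],[0,0,0,0,-1]]}}

```text
clock: 21.02
eef_pos: [0.3761, 0.0935, 0.2417]
ee_rot: [-0.0, 0.657, 0.754, 0.001]
contact_force: [0.1, -0.7, -0.4]
finger_gap: 0.003
grasp_force: 0.0
```

Call:
{"name": "jog_arm", "arguments": {"deltas": [[0,0,0.02,0,-1],[0,0,0.03,0,-1],[0,0,0.03,0,-1],[0,0,0.02,0,-1],[0,0,0.007,0,-1],[0,0,0,0,-1]]}}

```text
clock: 21.52
eef_pos: [0.3764, 0.0904, 0.1323]
ee_rot: [-0.002, 0.66, 0.752, -0.002]
contact_force: [-0.2, -0.1, 0.7]
finger_gap: 0.009
grasp_force: 0.0
```

Call:
{"name": "jog_arm", "arguments": {"deltas": [[0,0.01,0,0,-1],[0,0.01,0,0,-1],[0,0.011,0,0,-1],[0,0.01,0.001,0,-1],[0,0.01,0.002,0,-1],[0,0.005,0.003,0,-1],[0,0.005,0.004,0,-1],[0,0.004,0.005,0,-1]]}}

```text
clock: 22.18
eef_pos: [0.4431, 0.0998, 0.1195]
ee_rot: [0.0, 0.659, 0.752, 0.0]
contact_force: [0.3, 0.4, 1.0]
finger_gap: 0.007
grasp_force: 0.4
```

Call:
{"name": "jog_arm", "arguments": {"deltas": [[0,0.004,0.005,0,-1],[0,0.002,0.005,0,-1],[0,0,0.004,0,-1],[0,0,0.003,0,-1],[0,0,0.001,0,-1],[0,0,0,0,-1]]}}

```text
clock: 22.68
eef_pos: [0.4478, 0.1005, 0.1027]
ee_rot: [0.0, 0.659, 0.752, 0.0]
contact_force: [-1.4, -0.3, 5.8]
finger_gap: 0.006
grasp_force: 3.1
```

```bash
python3 dk.py k9.npz; python3 -c "
import numpy as np
from asc import asc
d=np.load('k9.npz')
asc(d['side'],180,140,120,110,72,40)"
```

```text
23.0833 [0.4478 0.1005 0.1027] [-1.89 -0.3   6.51] [-0.115  0.438  0.014]
...........+###################+............cccccccccccccc.............+
...........+###################+............cccccccccccccc..............
............+###############++++................cccccc..................
............++++++++++++++++++##+................ccc....................
............++++++++++++++++++###.......................................
............+##++++++++++++++####++++...................................
............+####+++++++++############++................................
..........+++############################+++............................
..........++++++#############+++#############++.........................
............++++++++++++++++++++.+############+.........................
............++++++++++++++++++++++###########++ccc......................
+...........++++++++++++++++++++#######+++++++pppppccc..................
+++.........+++++++++++#++++++++##PPPpp+++++++ppppppppcccc..............
++++........++++++++++++++++++##PPppppp+##++++pppppppppppccc............
.+++
[... 1193 characters left out ...]
ppccccccccccccpppppccccppppppc.............
............pppppppcccccccccccccccccccccccccccccccppppppppc.............
............cpppppppppppccccccccccccccccccccccccppppppppppc.............
............cppppppppppppppccccccccccccccccccpppppppppppppc.............
............+cppppppppppppppppcccccccccccccpppppppppppppppc.............
.............cppppppppppppppppppcccccccccpppppppppppppppppc.............
.............cpppppppppppppppppppppccpppppppppppppppppppppc.............
.............ccppppppppppppppppppppppppppppppppppppppppppcc.............
..............cccppppppppppppppppppppppppppppppppppppppcc+..............
...............++ccppppppppppppppppppppppppppppppppppcc++...............
```

Call:
{"name": "jog_arm", "arguments": {"deltas": [[0,0,-0.02,0,-1],[0,0,-0.04,0,-1],[0,0,-0.04,0,-1],[0,0,-0.035,0,-1],[0,0.02,-0.005,0,-1],[0,0.04,0,0,-1],[0,0.04,0,0,-1],[0,0.04,0,0,-1]]}}

```text
clock: 23.8
eef_pos: [0.5879, 0.119, 0.2421]
ee_rot: [0.0, 0.659, 0.752, 0.001]
contact_force: [0.1, 0.5, -0.1]
finger_gap: 0.007
grasp_force: 0.0
```

Call:
{"name": "jog_arm", "arguments": {"deltas": [[0,0.02,0,0,-1],[0,0,0,0,-1]]}}

```text
clock: 23.97
eef_pos: [0.609, 0.1214, 0.2382]
ee_rot: [-0.001, 0.659, 0.752, -0.001]
contact_force: [-1.0, 0.5, -0.4]
finger_gap: 0.007
grasp_force: 0.0
```

```bash
python3 dk.py k10.npz; python3 -c "
import numpy as np
from asc import asc
d=np.load('k10.npz')
asc(d['side'],180,140,120,110,72,40)
from cell import sensors;import numpy as np;p=sensors.state()['eef_pos'][:2]-[.485,.108];print(p@[.992,.127],p@[-.127,.992])"
```

```text
24.3667 [0.6057 0.1213 0.2426] [ 0.   -0.29  0.18] [-0.082  0.046 -0.01 ]
............................................cccccc+++++++.............++
............................................cccccc++++++++..............
................................................cccc++++................
.................................................+cc+............++.....
........................................................................
........................................................................
..................................cc....................................
..................................cpcccc................................
..................................cpppppccc........+....................
..................................cpppppppppccc.........................
..................................cppppppppppppccc......................
++................................cpppppppppppppppppcc..................
++++..............................cppppppppppppppppppppccc..............
++++..............................cppppppppppppppppppppppppc............
++++
[... 1235 characters left out ...]
.
...........+ppppppppccccccccccccccccccccccppppppppppppppppc.............
............ppppppppppccccccccccccccccccccccppppppppppppppc.............
............cppppppppppppcccccccccccccccccppppppPpPPppppppc......++++...
............cpppppppppppppppccccccccccccppppppppppppppppppc.....++++++++
.............cpppppppppppppppppcccccccpppppppppppppppppppppc........++++
.............cpppppppppppppppppppppppppppppppppppppppppppppc+.........++
..............cpppppppppppppppppppppppppppppppppPpppppppppc+++..........
..............ccppppppppppppppppppppppppppppppPpppppppppc++++++.....+...
...............++ccpppppppppppppppppppppppppppppppppppc+++++++++++++....
0.12159183224532653 -0.002088868050708981
```

Call:
{"name": "jog_arm", "arguments": {"deltas": [[0,0,0.02,0,-1],[0,0,0.03,0,-1],[0,0,0.02,0,-1],[0,0,0.007,0,-1],[0,-0.01,0,0,-1],[0,-0.015,0,0,-1],[0,-0.016,0,0,-1],[0,-0.015,0.001,0,-1]]}}

```text
clock: 25.08
eef_pos: [0.5509, 0.114, 0.1649]
ee_rot: [0.001, 0.659, 0.752, 0.001]
contact_force: [0.1, -0.1, 0.2]
finger_gap: 0.009
grasp_force: 0.3
```

Call:
{"name": "jog_arm", "arguments": {"deltas": [[0,-0.015,0.001,0,-1],[0,-0.01,0.005,0,-1],[0,-0.01,0.005,0,-1],[0,-0.007,0.008,0,-1],[0,-0.005,0.007,0,-1],[0,-0.004,0.008,0,-1],[0,-0.002,0.007,0,-1],[0,-0.002,0.007,0,-1]]}}

```text
clock: 25.75
eef_pos: [0.4965, 0.1069, 0.1151]
ee_rot: [0.0, 0.659, 0.752, 0.0]
contact_force: [1.0, 0.3, 0.4]
finger_gap: 0.005
grasp_force: 0.2
```

Call:
{"name": "jog_arm", "arguments": {"deltas": [[0,0,0.005,0,-1],[0,0,0.004,0,-1],[0,0,0.002,0,-1],[0,0,0,0,-1],[0,0,0,0,-1]]}}

```text
clock: 26.17
eef_pos: [0.4963, 0.1069, 0.1056]
ee_rot: [-0.0, 0.659, 0.752, -0.0]
contact_force: [-3.3, -1.0, 6.1]
finger_gap: 0.005
grasp_force: 3.2
```

```bash
python3 dk.py k11.npz
```

```text
26.5667 [0.4963 0.1069 0.1057] [-3.5  -0.4   6.45] [-0.165  0.819 -0.011]
```

Flat with about 6 N on it; I'll lift clear and check.

Call:
{"name": "jog_arm", "arguments": {"deltas": [[0,0,-0.02,0,-1],[0,0,-0.04,0,-1],[0,0,-0.04,0,-1],[0,0,-0.04,0,-1],[0,-0.02,-0.03,0,-1],[0,-0.04,0,0,-1],[0,-0.03,0,0,-1],[0,0,0,0,-1]]}}

```text
clock: 27.28
eef_pos: [0.4044, 0.095, 0.2764]
ee_rot: [0.001, 0.659, 0.752, 0.001]
contact_force: [0.7, 0.2, 0.3]
finger_gap: 0.004
grasp_force: 0.0
```

```bash
python3 dk.py k12.npz; python3 -c "
import numpy as np,cv2
d=np.load('k12.npz')
cv2.imwrite('pics/end.png',cv2.convertScaleAbs(cv2.resize(d['side'][140:350,180:460,::-1],None,fx=2.8,fy=2.8),alpha=1.4))"
```

```text
27.6833 [0.408  0.0952 0.2738] [ 0.36  0.24 -0.11] [-0.058  0.051  0.007]
```

View pics/end.png

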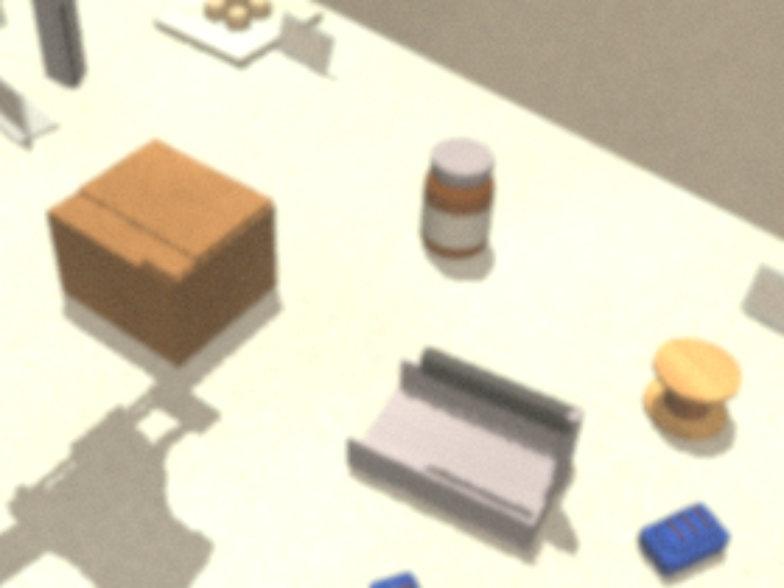

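The picture shows the carton closed flat, with the top at about (160,210). The empty tray stands upright at about (465,450), and the jar and spool are where they were.

```bash
python3 -c "
from cell import robot
print(robot.close_job())"
```

```text
the job is handed in; nothing more can be done
None
```

I handed the job in at about 28 s. The last images show all four pralines in the carton (seen before I closed it), both flaps folded flat, the empty tray upright and released on the counter, and the jar and spool where they were. The sign holder was only partly in view but was never approached. The hand-in call gave no verdict.

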